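# Clear, code and release a push-button petty-cash box

## Robot

A 7-joint arm with a two-finger parallel gripper is mounted at the origin on the work surface; the furniture and walls round the work are solid. World frame = base frame: x ahead of the robot, y to its left, z up, the work surface at z = 0. Lengths are in m, angles in degrees, forces in N, time in s.
With the tool pointing down it reaches from about 0.35 to 0.9 m from the base axis. Payload 19.9 kg.
Tool frame: the origin (TCP) lies midway between the tips of the shut fingers; the grasp point (between the pads) lies 19 mm behind it; z points along the fingers, y is the line along which they close (so a half turn about z gives the same grasp; the last joint's range is limited). The gripper opens to 94 mm and grips with 3 to 60 N. Pads are 16 mm wide; open, the fingers measure 119 mm over their backs; the gripper's body (75 mm by 177 mm) begins 78 mm behind the grasp point.
Start: joints at [64.085, 23.915, -0.59, 92.452, 0.269, 63.638, -3.037], TCP at [0.25, -0.573, 0.205] pointing down, gripper open.
Joint ranges: [-161.28, 161.28], [-22.2, 115.67], [-73.04, 71.86], [3.21, 147.25], [-68.34, 248.33], [10.77, 114.83], [-161.83, 161.83]. Speed limits (degrees/s): [108.29, 108.29, 136.94, 136.94, 172.46, 172.46, 172.46].

## Interface

Orientations are given as a 3x3 rotation matrix whose columns are the frame's x, y, z axes.
In Python, from station import status, optics, close_job gives the robot as it stands.
- The arm moves only by the tool arm_command, never from a script. Its argument "rows" is a list of rows, each a list of 3 entries, a list of its own where there are three numbers: the turn, a rotation vector about the tool's x, y, z in degrees, then the shift along the tool's x, y, z in m, then the opening, from 0 (shut) to 1 (fully open). In form: [[[rx, ry, rz], [x, y, z], grip], ...]. A call has 1 to 8 rows; each row is the pose to reach, as a shift and turn from the pose commanded when the call began, along the tool's axes at that moment; what a row does not reach only later rows make up. A row lasts 1/8 s, in which the tool goes at most 62.5 mm and 10.7 degrees, less where a joint would pass 70% of its speed; a pose out of reach is approached as far as the arm can. A call with a gripper value outside its range is refused whole. The fingers move at their own pace and stop on an object; "newtons" is the grip in N (left out, the last holds). Time passes only in rows, so rows that repeat a pose let the fingers close. It gives the time, the measured TCP pose, the force, the opening and the grip force at its end, in the units of the state.
- status.get_state(): the state, without advancing time (a new reading comes with each control period).
- optics.read_camera(name): name is "scene" or "side" or "wrist"; returns a dict with "frame" (420x560x3 uint8, red, green, blue), "depth" (420x560 float32, m along the optical axis (not along the pixel's ray), 0 where there is no reading), "mtx" (3x3 intrinsics, pixels), "distortion" ([k1, k2, p1, p2, k3] as OpenCV has them; the pictures are not rectified), "rvec" (rotation vector, rad) and "tvec" (3), from world to camera coordinates, as OpenCV has them; the wrist camera has in their place "T_tool_cam" (4x4, takes a point from camera to tool coordinates, whose origin is the TCP and whose axes are the flange's). Camera axes: x right, y down, z forward; pixel columns grow to the right and rows downward; lengths in m; the calibration is good to about 2 mm. A picture is of the moment at which its call begins: read the wrist's pose just before it.
- close_job(): hands the job in; it is judged then, once.
The state is a dict: "clock": time; "qpos": joint angles; "dq": joint speeds; "joint_torque": joint torques, N m; "eef_pos": TCP position; "tool_rot": TCP orientation; "contact_force": force on the tool from outside, world axes, zero at the start; "ft_torque": the same for the moment, N m; "gripper_width": finger opening in m; "grasp_force": force on a finger pad.
Only numpy, scipy, OpenCV 4.12 (cv2) and the standard library are available. Lean on these libraries where they do the work, as an engineer would, in place of code of your own. Each camera call takes 0.05 s, during which the arm holds its last target. There are 200 camera calls.

## Task

Open the petty-cash box by its push-button lock: someone left a wrong code in it, so first press the clear bar at the left end of the lock until the keys that were down have come back up. Then press the third round key and after it the first (counted from the left), each fully down so that it stays, and last press the release paddle at the right end so that the lid springs open by itself. Only press with the fingertips: grasp nothing, keep off the lid, and leave the mug and the marker pen near the box where they are.

Things in the scene. Friction and masses are not known exactly. Their poses are not given: they have to be found in the camera images.
- cashbox: Grey steel petty-cash box, 190 (x) x 250 (y) x 86 mm high, fixed to the desk. Origin: centre of its underside; own -x = front, towards the robot, +y = its left. Front part (x -95 to -31 mm): lock housing with a dark plate, 84 mm above the desk, holding from left to right the clear bar, four round keys, release paddle. Behind it the lid (x -28 to +96 mm) with a folded wire handle, not needed
- clear_top (a point): Centre of the top of the clear bar, aluminium, 26 (x) x 15 mm, 11 mm above the lock plate, at box x = -64, y = +98 mm. Pressed straight down 6.5 mm it lifts all keys that are down back up; about 4 N, plus 2.5 N for each key lifted. Springs back. This point moves with it
- clear (a joint): Travel of the clear bar in m, 0 = up, 0.0065 = fully pressed
- key1_top (a point): Centre of the top of the first (leftmost) round key, aluminium, 20 mm across, 10 mm above the plate when up, 4 mm when down; one to four pips behind the keys count them. Box x = -64, y = +58 mm for key 1, then +22, -14, -50 for keys 2 to 4. Presses straight down 6 mm with about 2.5 N and stays where it is left. The point moves with the key
- key2_top (a point): The same for the second key
- key3_top (a point): The same for the third key
- key4_top (a point): The same for the fourth key, at the right
- key1 (a joint): Travel of the first key in m, 0 = up, 0.006 = fully down
- key2 (a joint): The same for the second key; it starts down or nearly
- key3 (a joint): The same for the third key; it starts down or nearly
- key4 (a joint): The same for the fourth key
- paddle_press (a point): Where to press the release paddle: an aluminium flap 38 mm wide, 36 mm long, hinged at its rear edge (box x = -52, y = -97 mm, 85 mm above the desk), sloping up to the front edge, 15 mm above the plate. The point is on its upper face, 26 mm ahead of the hinge, and moves with it. Pressed fully it lies level, upper face 89 mm above the desk; about 5 N; springs back
- paddle (a joint): Angle of the release paddle in rad, 0 = at rest, sloping; 0.30 = fully pressed, level. The lid is let go at about 0.2. The lock stops the paddle at about 0.05 unless keys 1 and 3 are down by 4 mm or more and keys 2 and 4 are up
- lid (a joint): Opening angle of the lid in rad: 0 = shut, 1.25 = fully open. Hinged along the box's rear edge and sprung; once released it rises by itself, up and away from the robot, within about 3 s
- lid_edge (a point): Middle of the lid's front edge, on its top
- mug: White spotted mug, 82 mm across, 91 mm tall, handle to its own -y; stands to the right in front of the box. Origin: near the centre of its underside. To be left alone
- marker_pen: White and black marker pen, 135 mm long along its own y, 16 mm thick, lying on the desk just in front of the box. Origin: centre of its underside. To be left alone

How it is judged:
By the outcome, as a careful person would: the job done as asked, in the order asked, and still so for the second after the job is handed in, with the robot touching nothing.
It also fails if it takes over 58 s, if anything falls off the work surface, if the arm or the gripper's body presses on something with over 40 N, if the wrist force passes 120 N, or if a joint passes its speed limit or range.

## Working session

There is one attempt and no reset: what is moved stays moved. The work goes in short steps, Python scripts to look and compute and a tool call to move; the robot and the scene stay as the last step left them, time stands still between calls to the robot, and variables do not carry over. Pictures are saved under pics/ and viewed, at most 10 in all, crops included, and the job is handed in when it is done.

Besides the shell and the picture viewer there is one more tool, called as a command line: name --argument value ..., lists and objects as JSON in quotes. arm_command: Moves the arm, as the interface text tells. Its arguments: {"type":"object","properties":{"rows":{"type":"array","items":{"type":"array"}},"newtons":{"type":"number"}},"required":["rows"]}

```bash
mkdir -p pics
cat > h.py <<'E'
import numpy as np, cv2
from station import status, optics, close_job
def grab(n):
    s=status.get_state(); c=optics.read_camera(n); 
    if n=="wrist":
        T=np.eye(4);T[:3,:3]=np.array(s["tool_rot"]);T[:3,3]=s["eef_pos"]
        c["Twc"]=T@np.array(c["T_tool_cam"])
    else:
        R=cv2.Rodrigues(np.array(c["rvec"],float))[0];M=np.eye(4);M[:3,:3]=R;M[:3,3]=np.ravel(c["tvec"]);c["Twc"]=np.linalg.inv(M)
    return c
def ray(c,uv):
    p=cv2.undistortPoints(np.array(uv,float).reshape(-1,1,2),np.array(c["mtx"]),np.array(c["distortion"])).reshape(-1,2)
    return np.c_[p,np.ones(len(p))]
def pts(c,uv,r=1):
    k=ray(c,uv); d=[]
    for u,v in np.round(uv).astype(int):
        w=c["depth"][max(v-r,0):v+r+1,max(u-r,0):u+r+1]; w=w[w>0]; d.append(np.median(w) if len(w) else np.nan)
    P=k*np.array(d)[:,None]
    return P@c["Twc"][:3,:3].T+c["Twc"][:3,3]
def onplane(c,uv,z):
    k=ray(c,uv)@c["Twc"][:3,:3].T; o=c["Twc"][:3,3]
    return o+k*((z-o[2])/k[:,2])[:,None]
E
python3 - <<'E'
from h import *
import pickle
s=status.get_state();print({k:np.round(v,3).tolist() for k,v in s.items()})
for n in("scene","side","wrist"):
    c=grab(n);pickle.dump(c,open(n+".pkl","wb"));cv2.imwrite(f"pics/{n}0.png",c["frame"][...,::-1])
    print(n,np.round(c["Twc"],3).tolist())
E
```

```text
{'clock': 0.0, 'qpos': [64.085, 23.946, -0.592, 92.482, 0.27, 63.638, -3.038], 'dq': [-0.038, 0.003, -0.114, 0.04, 0.074, -0.037, -0.024], 'joint_torque': [0.003, -85.127, 0.639, -42.599, -0.049, 0.019, -0.0], 'eef_pos': [0.249, -0.573, 0.205], 'tool_rot': [[0.917, 0.399, -0.001], [0.399, -0.917, 0.001], [-0.0, -0.001, -1.0]], 'contact_force': [-0.323, -0.547, 0.412], 'ft_torque': [-0.001, -0.031, -0.072], 'grasp_force': 0.0, 'gripper_width': 0.094}
scene [[0.684, -0.315, 0.659, -0.033], [-0.73, -0.297, 0.616, -0.453], [0.002, -0.902, -0.432, 0.424], [0.0, 0.0, 0.0, 1.0]]
side [[-0.549, -0.522, 0.653, -0.168], [-0.836, 0.356, -0.417, 0.522], [-0.015, -0.775, -0.632, 0.773], [0.0, 0.0, 0.0, 1.0]]
wrist [[0.399, -0.892, -0.21, 0.31], [-0.917, -0.389, -0.09, -0.547], [-0.001, 0.229, -0.973, 0.384], [0.0, 0.0, 0.0, 1.0]]
```

View pics/scene0.png

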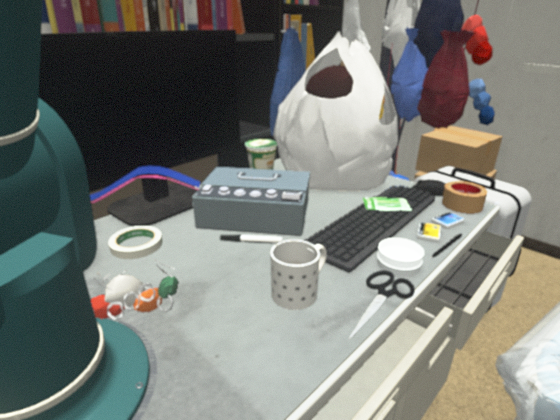

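View pics/side0.png

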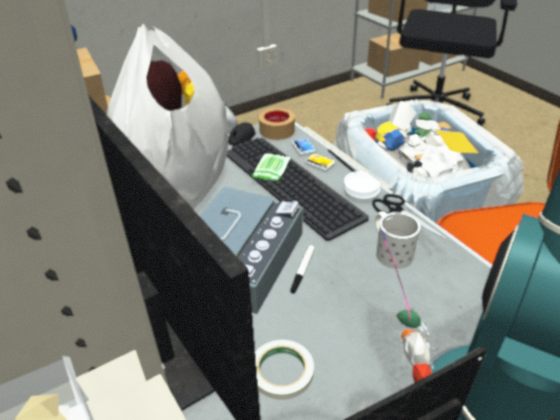

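The scene view shows the box at about (253,200) with its lock row from (205,190) to (297,197). The mug is at (297,272) and the pen at (265,239). The side view shows the paddle near (287,208), and the monitor hides the clear bar. I'll enlarge both.

Run:
```python
import pickle
from h import *
a=pickle.load(open("scene.pkl","rb"))["frame"][160:240,185:320];b=pickle.load(open("side.pkl","rb"))["frame"][185:305,190:325]
f=lambda i,k:cv2.resize(i,None,fx=k,fy=k,interpolation=cv2.INTER_CUBIC)[...,::-1]
cv2.imwrite("pics/c1.png",f(a,5.9)); cv2.imwrite("pics/c2.png",f(b,5))
```

```text
(no output)
```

View pics/c1.png

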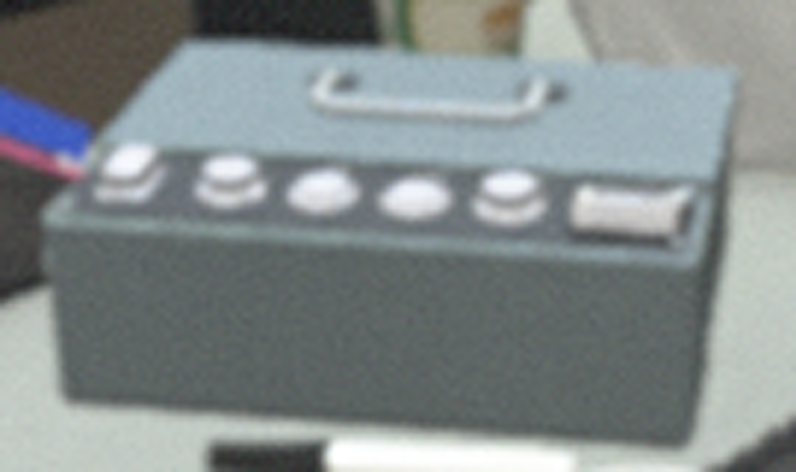

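View pics/c2.png

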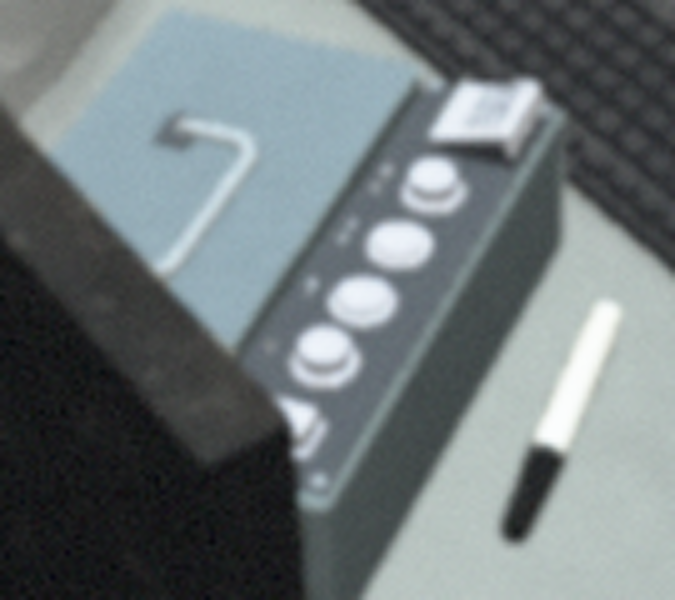

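The scene crop shows the clear bar's top at (132,157), key 1 at (229,167) and key 4 at (511,184), both up. Keys 2 and 3 are down at (326,186) and (415,194), and the paddle is at about (632,207). In the side crop key 1 is at (324,345), key 2 at (363,297), key 3 at (400,243) and key 4 at (434,174). Next I fit the box pose to these.

Run:
```python
import pickle
from h import *
from scipy.optimize import least_squares
sc=pickle.load(open("scene.pkl","rb"));sd=pickle.load(open("side.pkl","rb"))
cv=lambda q,k,o:(np.array(q,float)+.5)/k-.5+np.array(o)
A=cv([[132,157],[229,167],[326,185],[415,193],[511,184]],5.9,(185,160))
B=cv([[324,345],[363,296],[400,242],[434,174]],5,(190,185))
M=np.array([[-64,98,95],[-64,58,94],[-64,22,88.5],[-64,-14,88.5],[-64,-50,94]])/1e3
for c,uv,m in((sc,A,M),(sd,B,M[1:])):
    print("depth",np.round(pts(c,uv),4).tolist()); print("plane",np.round([onplane(c,uv[i:i+1],m[i,2])[0] for i in range(len(m))],4).tolist())
def place(p,m):
    c,s=np.cos(p[2]),np.sin(p[2]);return np.c_[p[0]+c*m[:,0]-s*m[:,1],p[1]+s*m[:,0]+c*m[:,1],m[:,2]]
def proj(c,P):
    W=np.linalg.inv(c["Twc"]);return cv2.projectPoints(P,cv2.Rodrigues(W[:3,:3])[0],W[:3,3],np.array(c["mtx"]),np.array(c["distortion"]))[0][:,0]
res=lambda p,w=(1,1):np.r_[w[0]*(proj(sc,place(p,M))-A).ravel(),w[1]*(proj(sd,place(p,M[1:]))-B).ravel()]
for w in((1,1),(1,0),(0,1)):
    r=least_squares(lambda p:res(p,w),[.6,0,-.7],x_scale=[.1,.1,.1]);print(w,r.x.round(4),np.degrees(r.x[2]).round(2),res(r.x).reshape(-1,2).round(1).tolist())
    if w==(1,1):
        np.save("box.npy",r.x);t=np.vstack([M,[[-.0776,-.097,.093]]]);print(place(r.x,t).round(4).tolist())
```

```text
depth [[0.4404, 0.2128, 0.0967], [0.4621, 0.1811, 0.095], [0.4825, 0.1489, 0.0906], [0.5025, 0.1211, 0.0892], [0.522, 0.0895, 0.096]]
plane [[0.4428, 0.2161, 0.095], [0.4635, 0.1829, 0.094], [0.4857, 0.1526, 0.0885], [0.5036, 0.1223, 0.0885], [0.5254, 0.0929, 0.094]]
depth [[0.462, 0.1839, 0.0958], [0.4818, 0.1546, 0.0909], [0.5015, 0.1253, 0.09], [0.5246, 0.0942, 0.0947]]
plane [[0.4637, 0.183, 0.094], [0.4841, 0.1534, 0.0885], [0.503, 0.1244, 0.0885], [0.5254, 0.0937, 0.094]]
(1, 1) [0.5498 0.1709 0.5984] 34.28 [[-0.3, 0.2], [0.3, -0.1], [-0.5, 0.1], [0.1, -0.3], [-0.3, -0.0], [-0.0, -0.2], [0.0, -0.2], [0.0, -0.7], [0.2, 0.1]]
[[0.4417, 0.2158, 0.095], [0.4642, 0.1828, 0.094], [0.4845, 0.153, 0.0885], [0.5048, 0.1233, 0.0885], [0.5251, 0.0935, 0.094], [0.5403, 0.047, 0.093]]
(1, 0) [0.55   0.1701 0.5925] 33.95 [[-0.1, 0.1], [0.5, -0.1], [-0.4, 0.1], [0.2, -0.2], [-0.2, 0.1], [-0.0, -0.3], [0.2, -0.3], [0.2, -0.8], [0.5, 0.0]]
(0, 1) [0.5491 0.1715 0.6019] 34.49 [[-0.7, 0.2], [-0.1, -0.0], [-0.9, 0.1], [-0.3, -0.3], [-0.7, -0.0], [-0.0, 0.1], [0.0, 0.1], [-0.1, -0.5], [0.0, 0.3]]
```

The fit is consistent to within about 0.5 px, with a yaw of 34.3°. Next I check where the monitor and the bag are relative to the gripper's body.

Run:
```python
import pickle
from h import *
b=np.load("box.npy");c,s=np.cos(b[2]),np.sin(b[2])
g=np.array([(u,v) for v in range(2,418,3) for u in range(2,558,3)])
W=[]
for n in("scene","side"):
    C=pickle.load(open(n+".pkl","rb"));P=pts(C,g);W.append(P[np.isfinite(P[:,0])])
P=np.vstack(W);d=P[:,:2]-b[:2];X=c*d[:,0]+s*d[:,1];Y=-s*d[:,0]+c*d[:,1];Z=P[:,2]
# max height per 40mm cell in box frame
print("rows box x, cols box y",list(range(360,-300,-40)))
for x in range(-280,240,40):
    print(x,[int(1e3*Z[m].max()) if (m:=(abs(X*1e3-x)<20)&(abs(Y*1e3-y)<20)&(Z<.8)).any() else -1 for y in range(360,-300,-40)])
st=status.get_state();R=np.array(st["tool_rot"]);t=np.array([[c,s,0],[s,-c,0],[0,0,-1]]).T
from scipy.spatial.transform import Rotation as Ro
print(np.degrees(Ro.from_matrix(R.T@t).as_rotvec()))
```

```text
rows box x, cols box y [360, 320, 280, 240, 200, 160, 120, 80, 40, 0, -40, -80, -120, -160, -200, -240, -280]
-280 [-1, -1, 2, 1, 2, 1, 2, 1, 214, 134, 1, 91, 91, 90, 1, 1, 10]
-240 [-1, -1, 16, 21, 21, 2, 2, 1, 1, 1, 1, 2, 1, 80, 3, 1, 11]
-200 [421, 2, 21, 21, 21, 20, 1, 1, 1, 2, 2, 2, 1, 14, 24, 21, 37]
-160 [422, 421, 21, 21, 21, 21, 1, 2, 15, 12, 1, 3, 22, 23, 22, 22, 38]
-120 [420, 421, 317, 8, 21, 1, 2, 2, 15, 16, 17, 17, 19, 22, 23, 23, 36]
-80 [12, 421, 421, 12, 9, 1, 95, 96, 95, 90, 95, 99, 98, 22, 22, 23, 22]
-40 [12, 418, 420, 417, 12, 5, 95, 96, 94, 89, 94, 92, 91, 2, 22, 22, 22]
0 [12, 12, 420, 421, 12, 10, 88, 88, 95, 94, 96, 88, 88, 3, 21, 23, 22]
40 [11, 14, 186, 421, 421, -1, 238, 88, 94, 88, 93, 88, 88, 2, 2, 22, 33]
80 [-1, -1, -1, 420, 421, 415, 88, 88, 87, 88, 88, 88, 88, 2, 2, 15, 34]
120 [-1, -1, 11, 14, 420, 420, -1, -1, -1, -1, -1, -1, 3, 2, 2, 4, 22]
160 [-1, -1, -1, -1, 4, 420, 421, -1, -1, -1, -1, 210, 242, 244, 229, 230, 209]
200 [488, -1, -1, -1, -1, -1, 414, 391, -1, -1, 240, 290, 262, 257, 285, 299, 291]
[-5.19757023e-02 -1.62144650e-04 -1.07485000e+01]
```

arm_command --rows '[[[0,0,-1.5],[0.03,-0.028,0],0],[[0,0,-3],[0.07,-0.065,0],0],[[0,0,-4.5],[0.115,-0.107,0],0],[[0,0,-6],[0.16,-0.149,0],0],[[0,0,-7.5],[0.205,-0.19,0],0],[[0,0,-9],[0.25,-0.232,0],0],[[0,0,-10],[0.29,-0.27,0],0],[[0,0,-10.75],[0.314,-0.292,0],0]]'

```text
clock: 1.15
eef_pos: [0.4215, -0.1773, 0.2055]
tool_rot: [[0.825, 0.566, 0.0], [0.566, -0.825, 0.0], [0.0, 0.0, -1.0]]
contact_force: [-0.0, -0.9, 0.3]
gripper_width: 0.017
grasp_force: 0.0
```

```bash
cat > go.py <<'E'
from h import *
import sys
b=np.load("box.npy");c,s=np.cos(b[2]),np.sin(b[2])
st=status.get_state();R=np.array(st["tool_rot"]);p=np.array(st["eef_pos"])
t=np.array([[c,s,0],[s,-c,0],[0,0,-1]]).T
from scipy.spatial.transform import Rotation as Ro
print("clock",st["clock"],"p",p.round(4),"F",np.round(st["contact_force"],1),"w",st["gripper_width"],"turn",np.degrees(Ro.from_matrix(R.T@t).as_rotvec()).round(2),"q",np.round(st["qpos"],0))
for n,x,y,z in(("clear",-64,98,95),("k1",-64,58,94),("k3",-64,-14,94),("pad",-78,-97,93)):
    w=np.array([b[0]+(c*x-s*y)/1e3,b[1]+(s*x+c*y)/1e3,z/1e3]);print(n,(R.T@(w-p)).round(4))
E
python3 go.py
```

```text
clock 1.15 p [ 0.4215 -0.1773  0.2055] F [-0.  -0.9  0.3] w 0.017041958474883868 turn [ 0.   -0.01  0.17] q [ 35.   7. -18. 115.   3.  58. -39.]
clear [ 0.2391 -0.3128  0.1106]
k1 [ 0.2389 -0.2728  0.1116]
k3 [ 0.2387 -0.2008  0.1116]
pad [ 0.2245 -0.1178  0.1126]
```

arm_command --rows '[[[0,0,0],[0.02,-0.026,0],0],[[0,0,0],[0.056,-0.073,0],0],[[0,0,0],[0.092,-0.12,0],0],[[0,0,0],[0.128,-0.167,0],0],[[0,0,0],[0.164,-0.214,0],0],[[0,0,0],[0.2,-0.261,0.02],0],[[0,0,0],[0.228,-0.298,0.05],0],[[0,0,0],[0.239,-0.313,0.075],0]]'

```text
clock: 2.15
eef_pos: [0.4413, 0.216, 0.1294]
tool_rot: [[0.825, 0.566, -0.001], [0.566, -0.825, 0.001], [0.0, -0.001, -1.0]]
contact_force: [0.6, -0.7, -0.2]
gripper_width: 0.0005
grasp_force: 0.0
```

```bash
python3 - <<'E'
from h import *
c=grab("wrist");f=c["frame"]; s=grab("scene")["frame"][130:240,170:330]
cv2.imwrite("pics/w1.png",np.hstack([cv2.resize(f,(440,330)),cv2.resize(s,(360,330))])[...,::-1])
E
python3 go.py
```

```text
clock 2.25 p [0.4403 0.2149 0.1283] F [-0.6 -0.7  0.6] w 0.0003290502763379147 turn [-0.12  0.19  0.18] q [  1.  19. -36. 114.  14.  51. -98.]
clear [0.0018 0.0001 0.0333]
k1 [0.0017 0.0401 0.0342]
k3 [0.0015 0.1121 0.034 ]
pad [-0.0128  0.195   0.0349]
```

View pics/w1.png

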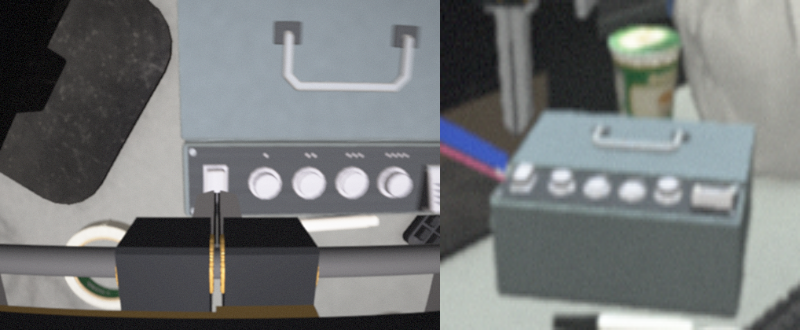

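The wrist view shows the shut fingertips centred over the clear bar at (216,180). Now I press it.

arm_command --rows '[[[0,0,0],[0.001,0,0.015],0],[[0,0,0],[0.001,0,0.028],0],[[0,0,0],[0.001,0,0.034],0],[[0,0,0],[0.001,0,0.038],0],[[0,0,0],[0.001,0,0.041],0],[[0,0,0],[0.001,0,0.043],0],[[0,0,0],[0.001,0,0.043],0]]'

```text
clock: 3.12
eef_pos: [0.443, 0.2133, 0.0885]
tool_rot: [[0.827, 0.563, 0.001], [0.563, -0.827, -0.001], [-0.0, 0.001, -1.0]]
contact_force: [-9.0, -7.0, 25.1]
gripper_width: 0.0005
grasp_force: 13.0
```

arm_command --rows '[[[0,0,0],[0,0,-0.006],0],[[0,0,0],[0,0,-0.02],0],[[0,0,0],[0,0,-0.035],0],[[0,0,0],[0,0,-0.04],0]]'

```text
clock: 3.62
eef_pos: [0.4434, 0.2141, 0.1288]
tool_rot: [[0.826, 0.563, 0.002], [0.563, -0.826, 0.001], [0.002, 0.0, -1.0]]
contact_force: [-0.7, -0.9, -0.1]
gripper_width: 0.0003
grasp_force: 0.0
```

```bash
python3 - <<'E'
from h import *
w=grab("side")["frame"][200:290,230:310]; s=grab("scene")["frame"][160:220,185:320]
cv2.imwrite("pics/w2.png",np.hstack([cv2.resize(w,(330,360)),cv2.resize(s,(470,360))])[...,::-1])
E
python3 go.py
```

```text
clock 3.725 p [0.4432 0.214  0.1281] F [-0.1  0.4 -0.8] w 0.000594686493382015 turn [ 0.02 -0.06 -0.01] q [  1.  19. -35. 114.  14.  51. -98.]
clear [-0.0002 -0.0024  0.0331]
k1 [-0.0002  0.0376  0.0341]
k3 [-0.0002  0.1096  0.0342]
pad [-0.0142  0.1926  0.0352]
```

View pics/w2.png

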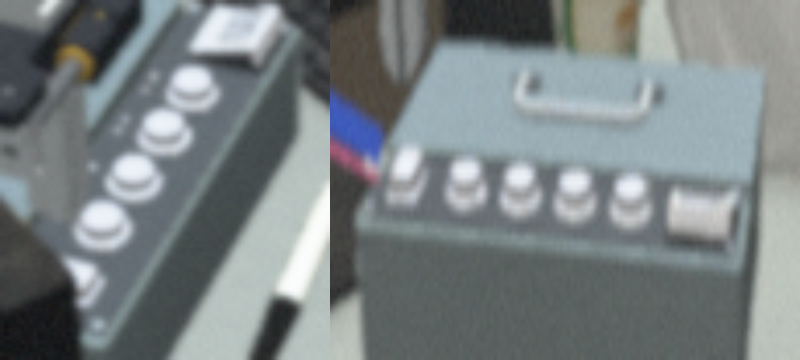

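All four keys are up: (103,222) to (192,85) in the side half, and (466,170) to (630,188) in the scene half. Now key 3.

arm_command --rows '[[[0,0,0],[0,0.05,0],0],[[0,0,0],[0,0.1,0],0],[[0,0,0],[0,0.11,0],0],[[0,0,0],[0,0.11,0.012],0],[[0,0,0],[0,0.11,0.026],0],[[0,0,0],[0,0.11,0.036],0],[[0,0,0],[0,0.11,0.041],0],[[0,0,0],[0,0.11,0.043],0]]'

```text
clock: 4.72
eef_pos: [0.5044, 0.1243, 0.0869]
tool_rot: [[0.825, 0.565, -0.0], [0.565, -0.825, -0.001], [-0.001, 0.001, -1.0]]
contact_force: [-34.9, -7.4, 95.9]
gripper_width: 0.0005
grasp_force: 47.9
```

```bash
python3 go.py
```

```text
clock 4.725 p [0.5044 0.1243 0.0869] F [-34.9  -7.4  95.9] w 0.0005214719709662552 turn [0.06 0.04 0.09] q [  8.  25. -31. 112.  17.  47. -88.]
clear [-0.     -0.1109 -0.0082]
k1 [-0.0001 -0.0709 -0.0071]
k3 [-0.0002  0.0011 -0.007 ]
pad [-0.0143  0.084  -0.006 ]
```

arm_command --rows '[[[0,0,0],[0,0,-0.004],0],[[0,0,0],[0,0,-0.015],0],[[0,0,0],[0,-0.01,-0.022],0],[[0,0,0],[0,-0.05,-0.022],0],[[0,0,0],[0,-0.071,-0.022],0],[[0,0,0],[0,-0.071,-0.022],0]]'

```text
clock: 5.48
eef_pos: [0.4637, 0.1834, 0.1067]
tool_rot: [[0.825, 0.566, 0.0], [0.566, -0.825, 0.0], [0.0, -0.0, -1.0]]
contact_force: [1.2, 0.5, 0.4]
gripper_width: 0.0004
grasp_force: 0.0
```

```bash
python3 go.py
```

```text
clock 5.475 p [0.4637 0.1834 0.1067] F [1.2 0.5 0.4] w 0.00041504425644591414 turn [-0.02 -0.01  0.17] q [  3.  22. -34. 114.  16.  48. -95.]
clear [ 0.0002 -0.0392  0.0117]
k1 [0.     0.0008 0.0127]
k3 [-0.0002  0.0728  0.0127]
pad [-0.0144  0.1558  0.0137]
```

arm_command --rows '[[[0,0,0],[0,0.001,0.008],0],[[0,0,0],[0,0.001,0.013],0],[[0,0,0],[0,0.001,0.017],0],[[0,0,0],[0,0.001,0.019],0],[[0,0,0],[0,0.001,0.0195],0],[[0,0,0],[0,0.001,0.0195],0]]'

```text
clock: 6.22
eef_pos: [0.4657, 0.1804, 0.0879]
tool_rot: [[0.827, 0.563, 0.0], [0.563, -0.827, -0.001], [-0.0, 0.001, -1.0]]
contact_force: [-7.8, -7.6, 26.8]
gripper_width: 0.0003
grasp_force: 13.9
```

arm_command --rows '[[[0,0,0],[0,0,-0.006],0],[[0,0,0],[0,0,-0.025],0],[[0,0,0],[-0.002,0.02,-0.037],0],[[0,0,0],[-0.006,0.07,-0.037],0],[[0,0,0],[-0.01,0.12,-0.037],0],[[0,0,0],[-0.014,0.155,-0.037],0],[[0,0,0],[-0.014,0.155,-0.037],0]]'

```text
clock: 7.1
eef_pos: [0.5418, 0.0423, 0.1235]
tool_rot: [[0.829, 0.56, -0.0], [0.56, -0.829, -0.0], [-0.0, -0.0, -1.0]]
contact_force: [-0.0, 0.3, -0.7]
gripper_width: 0.0004
grasp_force: 0.0
```

```bash
python3 - <<'E'
from h import *
w=grab("wrist")["frame"]; s=grab("scene")["frame"][160:220,185:320]
cv2.imwrite("pics/w3.png",np.hstack([cv2.resize(w,(400,300)),cv2.resize(s,(400,300))])[...,::-1])
E
python3 go.py
```

```text
clock 7.2 p [0.5408 0.0453 0.1238] F [0.3 0.4 0.4] w 0.0005975605824633494 turn [-0.04  0.01 -0.01] q [ 17.  24. -30. 108.  15.  52. -77.]
clear [ 0.0141 -0.1967  0.0289]
k1 [ 0.0141 -0.1567  0.0299]
k3 [ 0.0141 -0.0847  0.0298]
pad [ 0.0002 -0.0017  0.0308]
```

View pics/w3.png

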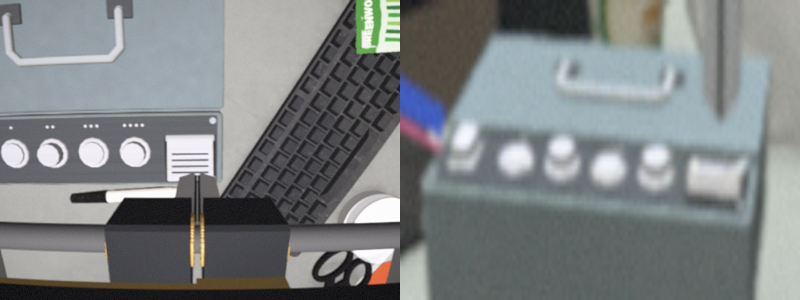

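Keys 1 and 3 are down, keys 2 and 4 are up, and the fingertips are over the paddle at (197,180). Now I press the paddle.

arm_command --rows '[[[0,0,0],[0,-0.002,0.01],0],[[0,0,0],[0,-0.002,0.018],0],[[0,0,0],[0,-0.002,0.024],0],[[0,0,0],[0,-0.002,0.028],0],[[0,0,0],[0,-0.002,0.031],0],[[0,0,0],[0,-0.002,0.033],0],[[0,0,0],[0,-0.002,0.0345],0],[[0,0,0],[0,-0.002,0.0345],0]]'

```text
clock: 8.2
eef_pos: [0.5399, 0.0464, 0.0895]
tool_rot: [[0.826, 0.563, -0.0], [0.563, -0.826, -0.0], [-0.0, 0.0, -1.0]]
contact_force: [-3.9, -1.4, 5.6]
gripper_width: 0.0003
grasp_force: 2.9
```

arm_command --rows '[[[0,0,0],[0,0,-0.012],0],[[0,0,0],[-0.015,0,-0.035],0],[[0,0,0],[-0.05,0,-0.06],0],[[0,0,0],[-0.09,0,-0.08],0],[[0,0,0],[-0.12,0,-0.1],0],[[0,0,0],[-0.13,0,-0.1],0],[[0,0,0],[-0.13,0,-0.1],0],[[0,0,0],[-0.13,0,-0.1],0]]'

```text
clock: 9.2
eef_pos: [0.4331, -0.026, 0.189]
tool_rot: [[0.826, 0.564, -0.0], [0.564, -0.826, 0.001], [-0.0, -0.001, -1.0]]
contact_force: [0.0, 0.2, -0.9]
gripper_width: 0.0001
grasp_force: 0.0
```

arm_command --rows '[[[0,0,0],[0,0,0],0],[[0,0,0],[0,0,0],0],[[0,0,0],[0,0,0],0],[[0,0,0],[0,0,0],0],[[0,0,0],[0,0,0],0],[[0,0,0],[0,0,0],0],[[0,0,0],[0,0,0],0],[[0,0,0],[0,0,0],0]]'

```text
clock: 10.2
eef_pos: [0.4326, -0.0267, 0.1894]
tool_rot: [[0.826, 0.563, -0.0], [0.563, -0.826, 0.0], [-0.0, -0.0, -1.0]]
contact_force: [-0.1, 0.3, -0.6]
gripper_width: 0.0003
grasp_force: 0.0
```

arm_command --rows '[[[0,0,0],[0,0,0],0],[[0,0,0],[0,0,0],0],[[0,0,0],[0,0,0],0],[[0,0,0],[0,0,0],0],[[0,0,0],[0,0,0],0],[[0,0,0],[0,0,0],0],[[0,0,0],[0,0,0],0],[[0,0,0],[0,0,0],0]]'

```text
clock: 11.2
eef_pos: [0.4326, -0.0267, 0.1894]
tool_rot: [[0.826, 0.563, -0.0], [0.563, -0.826, 0.0], [-0.0, -0.0, -1.0]]
contact_force: [1.6, -0.2, 0.7]
gripper_width: 0.0006
grasp_force: 0.0
```

```bash
python3 - <<'E'
from h import *
w=grab("side")["frame"]; s=grab("scene")["frame"]
cv2.imwrite("pics/w4.png",np.hstack([cv2.resize(w,(400,300)),cv2.resize(s,(400,300))])[...,::-1])
E
python3 go.py
```

```text
clock 11.3 p [ 0.4326 -0.0267  0.1894] F [ 0.1 -0.7  0.3] w 0.0007748802814453945 turn [-0.  0.  0.] q [ 30.   7. -32. 118.   4.  56. -60.]
clear [ 0.1442 -0.1952  0.0945]
k1 [ 0.1442 -0.1552  0.0955]
k3 [ 0.1442 -0.0832  0.0954]
pad [ 0.1301 -0.0002  0.0964]
```

View pics/w4.png

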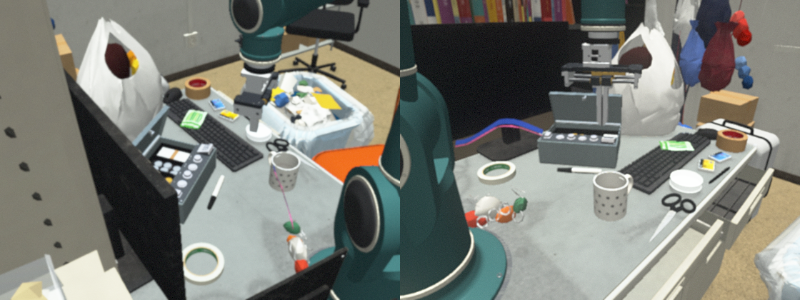

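The lid stands open at about (585,110), the mug and pen have not moved, and the arm is clear of everything.

```bash
python3 -c "
from station import close_job
print(close_job())"
```

```text
the job is handed in; nothing more can be done
None
```

The cash box is open and the job is handed in at about 11 s: I cleared the old code, pressed key 3, key 1 and then the paddle, and left the mug and pen untouched; one press (key 3) reached about 96 N vertically, roughly 102 N in total, against the 120 N wrist limit.

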